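# Snap the battery cover home on the workshop radio

### The job

The workshop radio lies on its face on the bench with its battery cover laid loosely over the battery bay. Press the cover down corner by corner until all four clips have clicked and it sits fully home, flush with the radio's back. Do not knock over or shove aside the mug.

Things in the scene. Friction and masses are not known exactly. Their poses are not given: they have to be found in the camera images.
- radio: Dark grey portable radio lying on its face, fixed, 150 (x) x 230 (y) x 70 mm high: black carrying handle along its -x side, vent slots on the +y half of its back, thin steel aerial along the +x edge. Origin: centre of its underside, on the bench; z up. The flat back faces up at 70 mm, with a recess 5 mm deep, 89 x 125 mm, for the battery cover.
- battery_bay (a point): Centre of the bay at recess floor level, 65 mm above the bench, in the radio at x 0, y -40 mm, axes as the radio's. The cover's origin coincides with it when home. Four spring clips inside the bay at x +-31, y +-43 mm from here, one under each corner of the cover.
- cover: Grey loose slab 84 (x) x 120 (y) x 5 mm, 80 g, with a hooked leg 15 mm long under each corner. Origin: centre of slab's underside; axes as radio. Starts level on the clips, legs in the bay, 9 mm above home. Pressed within 12 mm of x +-26, y +-42 mm with 6 to 15 N, that corner goes down and its clip snaps; other corners may tip up until pressed. Home, its top is flush at 70 mm and stops hard.
- mug: White ceramic mug, loose, 76 mm across, 85 mm tall, 300 g, standing on the bench between the radio and a grey switch box, towards the far side; not to be disturbed. Origin: centre of its underside, z up, handle towards its +y.
Things that resemble listed ones, but are neither listed nor needed, are in the scene too. Of the things shaped like the cover, the grey one is meant.

How it is judged:
By the outcome, as a careful person would: the job done as asked, in the order asked, and still so for the second after the job is handed in, with the robot touching nothing.
It also fails if it takes over 35 s, if anything falls off the work surface, if the arm or the gripper's body presses on something with over 40 N, if the wrist force passes 120 N, or if a joint passes its speed limit or range.

### The arm

A 6-joint arm with a two-finger parallel gripper is mounted at the origin on the work surface. World frame = base frame: x ahead of the robot, y to its left, z up, the work surface at z = 0. Lengths are in mm, angles in rad, forces in N, time in s.
With the tool pointing down it reaches from about 350 to 875 mm from the base axis. Payload 4.2 kg.
Tool frame: the origin (TCP) lies at the very end of the fingers, on their centre line; the grasp point (between the pads) lies 19 mm behind it; z points along the fingers, y is the line along which they close (so a half turn about z gives the same grasp; the last joint's range is limited). The gripper opens to 85 mm and grips with 20 to 120 N. Pads are 22 mm wide; open, the fingers measure 114 mm over their backs; the gripper's body (76 mm by 85 mm) begins 54 mm behind the grasp point. The pads swing forward as they close: fully open they stand 13 mm farther back than shut.
Start: joints at [-1.034, 0.385, 0.008, 0, -1.194, -0.259], TCP at [171.417, -601.012, 231.312] pointing down, gripper open.
Joint ranges: [-3.14, 3.14], [-1.21, 2.06], [-1.07, 1.41], [-3.16, 2.05], [-2.99, -0.16], [-3.1, 3.1]. Speed limits (rad/s): [2.79, 2.79, 3.14, 3.14, 3.14, 3.14].

### API

Orientations are given as a unit quaternion [x, y, z, w].
In Python, from bench import arm, viewer gives the robot as it stands. The module is installed in compiled form; this text tells all that it offers.
- The arm moves only by the shell command python3 -m jog [OPENING], which reads ROWS from standard input. ROWS is one flat JSON list of numbers that holds 1 to 10 rows one after another, with no inner brackets; each row has 6 numbers: dx, dy, dz in units of 100 mm, then a rotation vector rx, ry, rz in units of 0.2 rad; each row is the pose to reach, as a shift and turn from the pose commanded when the command began, along the tool's axes at that moment; what a row does not reach only later rows make up. A row lasts 1/10 s, in which the tool goes at most 50 mm and 0.15 rad, less where a joint would pass 70% of its speed; a pose out of reach is approached as far as the arm can. OPENING is the finger opening in mm, set as the command begins (- or left out keeps the last). The fingers move at their own pace and stop on an object; the grip force is fixed at half the most. Time passes only in rows, so rows that do not move let the fingers close. It prints the time, the measured TCP pose, the force, the opening and the grip force at its end. Input that does not fit is refused with a message, and nothing moves.
- arm.read_state(): the state, without advancing time (a new reading comes with each control period).
- viewer.get_image(name): name is "scene" or "top" or "wrist"; returns (picture, depth): 384x512x3 uint8, blue, green, red; 384x512 float32, mm along the optical axis (not along the pixel's ray), 0 where there is no reading.
- viewer.get_calibration(name): a dict with "K" (3x3 intrinsics, pixels), "rvec" (rotation vector, rad) and "tvec" (3), from world to camera coordinates, as OpenCV has them. Camera axes: x right, y down, z forward; pixel columns grow to the right and rows downward; lengths in mm; the calibration is good to about 2 mm. The wrist camera is an equidistant fisheye: a pixel r from the principal point sees the ray r / f radians off the axis. A picture is of the moment at which its call begins: read the wrist's pose just before it. get_calibration takes no time and is no camera call; for the wrist camera it gives the pose at the moment of the call.
- arm.job_done(): hands the job in; it is judged then, once.
The state is a dict: "clock": time; "joints": joint angles; "joint_vel": joint speeds; "joint_efforts": joint torques, N m; "position": TCP position; "ee_rot": TCP orientation; "contact_force": force on the tool from outside, world axes, zero at the start; "wrist_torque": the same for the moment, N m; "gripper_width": finger opening in mm; "grasp_force": force on a finger pad.
Only numpy, scipy, OpenCV 4.12 (cv2) and the standard library are available. Lean on these libraries where they do the work, as an engineer would, in place of code of your own. Each camera call takes 0.05 s, during which the arm holds its last target. There are 200 camera calls.

## Working session

There is one attempt and no reset: what is moved stays moved. The work goes in short steps, Python scripts to look and compute and a shell command to move; the robot and the scene stay as the last step left them, time stands still between calls to the robot, and variables do not carry over. Pictures are saved under pics/ and viewed, at most 10 in all, crops included, and the job is handed in when it is done.

```bash
mkdir -p pics
cat > h.py <<'E'
import numpy as np,cv2
from bench import arm,viewer
def px2w(name,u,v,d,cal=None):
    c=cal or viewer.get_calibration(name);K=np.array(c["K"]);R=cv2.Rodrigues(np.array(c["rvec"],float))[0];t=np.array(c["tvec"],float).ravel()
    p=np.array([(u-K[0,2])/K[0,0]*d,(v-K[1,2])/K[1,1]*d,d]);return R.T@(p-t)
E
python3 - <<'E'
from h import *
for n in("scene","top"):
    i,d=viewer.get_image(n);cv2.imwrite(f"pics/{n}0.png",i);np.save(f"{n}0.npy",d)
s=arm.read_state();print(s["clock"],s["position"],s["ee_rot"],s["contact_force"])
E
```

```text
0.1 [ 171.28629526 -600.53286578  230.29662489] [-1.38377310e-01  9.90379073e-01  9.85816317e-04 -2.00138301e-04] [-0.22733461 -0.22432456  0.08162101]
```

View pics/scene0.png

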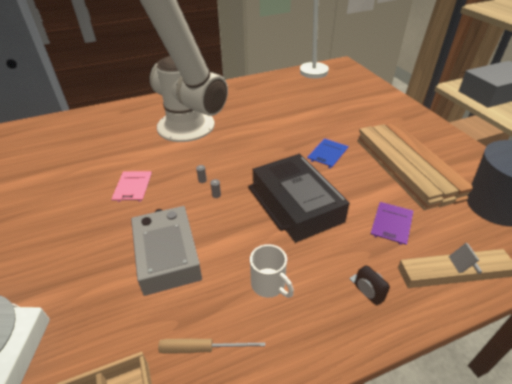

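View pics/top0.png

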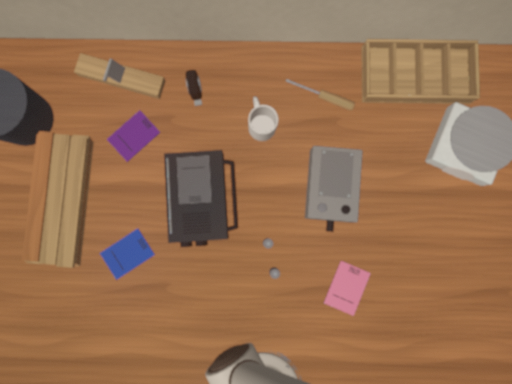

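Run:
```python
from h import *
i=cv2.imread("pics/top0.png");c=i[140:255,150:285]
c=cv2.convertScaleAbs(c,alpha=2);cv2.imwrite("pics/crop.png",cv2.resize(c,None,fx=5,fy=5,interpolation=cv2.INTER_CUBIC))
d=np.load("top0.npy")
for n,u,v in[("cover",196,190),("cov2",186,165),("vent",196,225),("bench",220,262),("mug",262,120)]:
    print(n,d[v,u],px2w("top",u,v,d[v,u]).round(1))
```

```text
cover 991.4403 [522.2 174.1  77.8]
cov2 994.7246 [585.6 200.8  79.5]
vent 990.74426 [433.6 172.8  71.7]
bench 1052.1995 [335.2 115.2   2.4]
mug 1079.8398 [725.5   6.3   4.6]
```

View pics/crop.png

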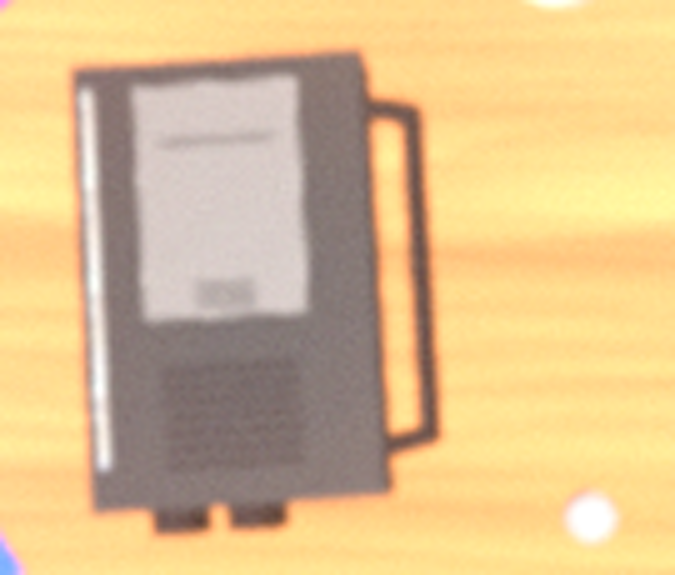

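```bash
cat >> h.py <<'E'
def px2z(name,u,v,z):
    a=px2w(name,u,v,500);b=px2w(name,u,v,1500);return (a+(b-a)*(z-a[2])/(b[2]-a[2]))[:2]
E
python3 - <<'E'
from h import *
from scipy.spatial.transform import Rotation as Ro
def fit(px,z,obj):
    w=np.array([px2z("top",(x+.5)/5-.5+150,(y+.5)/5-.5+140,z) for x,y in px]);o=np.array(obj,float)
    a=w-w.mean(0);b=o-o.mean(0);th=np.arctan2((b[:,0]*a[:,1]-b[:,1]*a[:,0]).sum(),(a*b).sum())
    R=np.array([[np.cos(th),-np.sin(th)],[np.sin(th),np.cos(th)]]);t=w.mean(0)-R@o.mean(0);print(th,t.round(1),(w-o@R.T-t).round(1).tolist());return th,R,t
# image TL = +x(radio), -y(radio)
sg=np.array([[1,-1],[-1,-1],[-1,1],[1,1]])
th,R,t=fit([(133,85),(298,75),(307,314),(144,322)],79,sg*[42,60])
th2,R2,t2=fit([(75,72),(360,54),(390,490),(97,508)],70,sg*[75,115]);bay=t2+R2@[0,-40];print("bay",bay)
T=(th+th2)/2;c=(t+bay)/2;R=np.array([[np.cos(T),-np.sin(T)],[np.sin(T),np.cos(T)]])
for s in sg: print(s,(c+R@(s*[26,42])).round(1))
s=arm.read_state();Rt=Ro.from_quat(s["ee_rot"]);M=Rt.as_matrix();print(M.round(3),"radio x",R[:,0])
d=np.load("top0.npy")
print("mug",px2z("top",263,121,85), "mug top z",[px2w("top",u,v,d[v,u]).round(0).tolist() for u,v in((263,108),(250,121),(277,121))])
E
echo '[0, 0, 0, 0, 0, 0]' | python3 -m jog 0
```

```text
1.6375119735020043 [549.3 180.4] [[0.6, 0.1], [1.3, -0.1], [-1.1, 0.7], [-0.7, -0.8]]
1.6516810798930248 [509.  175.6] [[-2.6, -1.4], [-3.4, 1.4], [2.5, 0.6], [3.5, -0.7]]
bay [548.83537192 178.83237201]
[ 1 -1] [589.  208.6]
[-1 -1] [592.9 156.8]
[-1  1] [509.1 150.6]
[1 1] [505.3 202.4]
[[-0.962 -0.274 -0.001]
 [-0.274  0.962  0.002]
 [ 0.     0.002 -1.   ]] radio x [-0.07373323  0.997278  ]
mug [700.70263926   6.16704611] mug top z [[738.0, 6.0, 73.0], [716.0, 39.0, 29.0], [701.0, -30.0, 85.0]]
clock: 0.2
position: [171.3, -600.7, 230.7]
ee_rot: [-0.138, 0.99, 0.001, -0.0]
contact_force: [-0.3, -0.0, 0.8]
gripper_width: 73.0
grasp_force: 0.0
```

The rows are not in the units I measure in: shifts go in units of 100 mm and turns go in units of 0.2 rad. I convert before sending: 190 mm is 1.9, 380 mm is 3.8.

```bash
echo '[-0.32, 0.38, 0, 0, 0, 0, -0.64, 0.76, 0, 0, 0, 0, -0.96, 1.14, 0, 0, 0, 0, -1.28, 1.52, 0, 0, 0, 0, -1.6, 1.9, 0, 0, 0, 0, -1.92, 2.28, 0, 0, 0, 0, -2.24, 2.66, 0, 0, 0, 0, -2.56, 3.04, 0, 0, 0, 0, -2.88, 3.42, 0, 0, 0, 0, -3.2, 3.8, 0, 0, 0, 0]' | python3 -m jog 0; echo '[-0.32, 0.38, 0, 0, 0, 0, -0.64, 0.76, 0, 0, 0, 0, -0.96, 1.14, 0, 0, 0, 0, -1.28, 1.52, 0.2, 0, 0, 0, -1.6, 1.9, 0.4, 0, 0, 0, -1.92, 2.28, 0.6, 0, 0, 0.5, -2.11, 2.5, 0.85, 0, 0, 1.02, -2.11, 2.5, 1.05, 0, 0, 1.02, -2.11, 2.5, 1.05, 0, 0, 1.02]' | python3 -m jog; python3 -c "
from h import *
s=arm.read_state();print(s['ee_rot'],s['position'],s['contact_force'])"
```

```text
clock: 1.2
position: [375.2, -145.9, 231.6]
ee_rot: [-0.139, 0.99, -0.0, 0.001]
contact_force: [1.0, -0.4, -0.3]
gripper_width: 0.2
grasp_force: 0.0
clock: 2.1
position: [507.3, 150.3, 122.8]
ee_rot: [-0.037, 0.999, -0.002, -0.004]
contact_force: [-0.5, -0.3, 0.5]
gripper_width: -0.1
grasp_force: 0.0
[-0.03734942  0.99929417 -0.00173832 -0.00362876] [507.27487373 150.33156496 122.83128746] [-0.48772691 -0.34479468  0.47803167]
```

In the tool's units: 38 mm is 0.38, 20 mm is 0.2.

```bash
echo '[0, 0, 0.2, 0, 0, 0, 0, 0, 0.38, 0, 0, 0, 0, 0, 0.38, 0, 0, 0]' | python3 -m jog; echo '[0, 0, 0.02, 0, 0, 0, 0, 0, 0.04, 0, 0, 0, 0, 0, 0.04, 0, 0, 0]' | python3 -m jog; echo '[0, 0, 0.01, 0, 0, 0, 0, 0, 0.02, 0, 0, 0, 0, 0, 0.02, 0, 0, 0]' | python3 -m jog
```

```text
clock: 2.4
position: [508.0, 149.1, 87.5]
ee_rot: [-0.036, 0.999, -0.001, -0.002]
contact_force: [-0.5, -0.3, -0.2]
gripper_width: 0.0
grasp_force: 0.0
clock: 2.7
position: [509.7, 150.5, 85.3]
ee_rot: [-0.037, 0.999, 0.0, 0.001]
contact_force: [-0.1, 0.1, 0.1]
gripper_width: -0.4
grasp_force: 0.0
clock: 3.0
position: [509.3, 150.5, 82.4]
ee_rot: [-0.037, 0.999, 0.0, 0.0]
contact_force: [-0.4, -0.5, 0.5]
gripper_width: 0.3
grasp_force: 0.0
```

```bash
for k in 1 2 3; do :; done
echo '[0, 0, 0.01, 0, 0, 0, 0, 0, 0.02, 0, 0, 0, 0, 0, 0.02, 0, 0, 0]' | python3 -m jog | sed -n '1,2p;4p'; echo '[0, 0, 0.01, 0, 0, 0, 0, 0, 0.02, 0, 0, 0, 0, 0, 0.02, 0, 0, 0]' | python3 -m jog| sed -n '1,2p;4p'
```

```text
clock: 3.3
position: [509.2, 150.4, 80.1]
contact_force: [0.8, 0.2, -0.6]
clock: 3.6
position: [509.5, 150.6, 78.4]
contact_force: [-0.5, 0.4, 0.5]
```

```bash
echo '[0, 0, 0.01, 0, 0, 0, 0, 0, 0.01, 0, 0, 0]' | python3 -m jog | sed -n '1,2p;4p'; echo '[0, 0, 0.01, 0, 0, 0, 0, 0, 0.01, 0, 0, 0]' | python3 -m jog| sed -n '1,2p;4p'
```

```text
clock: 3.8
position: [509.6, 150.7, 77.5]
contact_force: [0.5, 1.5, 1.0]
clock: 4.0
position: [509.6, 150.6, 76.8]
contact_force: [-0.8, 0.1, 4.7]
```

```bash
for i in 1; do echo '[0, 0, 0.01, 0, 0, 0, 0, 0, 0.01, 0, 0, 0]' | python3 -m jog | sed -n '1,2p;4p'; echo '[0, 0, 0.01, 0, 0, 0, 0, 0, 0.01, 0, 0, 0]' | python3 -m jog| sed -n '1,2p;4p'; done
```

```text
clock: 4.2
position: [509.7, 150.5, 76.1]
contact_force: [-0.5, -0.4, 5.9]
clock: 4.4
position: [509.5, 150.3, 74.6]
contact_force: [0.4, -2.1, 3.1]
```

```bash
for i in 1; do echo '[0, 0, 0.01, 0, 0, 0, 0, 0, 0.01, 0, 0, 0]' | python3 -m jog | sed -n '1,2p;4p'; echo '[0, 0, 0.01, 0, 0, 0, 0, 0, 0.01, 0, 0, 0]' | python3 -m jog| sed -n '1,2p;4p'; echo '[0, 0, 0.01, 0, 0, 0, 0, 0, 0.01, 0, 0, 0]' | python3 -m jog| sed -n '1,2p;4p';  done
```

```text
clock: 4.6
position: [509.3, 150.0, 73.2]
contact_force: [0.2, -3.0, 4.1]
clock: 4.8
position: [509.4, 150.1, 73.0]
contact_force: [-0.8, -2.7, 7.8]
clock: 5.0
position: [509.5, 150.0, 72.8]
contact_force: [-1.8, -3.6, 13.4]
```

In the tool's units: 52 mm is 0.52, -15 mm is -0.15.

```bash
echo '[0, 0, -0.15, 0, 0, 0, 0, 0, -0.4, 0, 0, 0, 0, 0.26, -0.45, 0, 0, 0, 0, 0.52, -0.45, 0, 0, 0, 0, 0.52, -0.45, 0, 0, 0]' | python3 -m jog | sed -n '1,2p;4p'
python3 - <<'E'
from h import *
i,d=viewer.get_image("wrist");cv2.imwrite("pics/w1.png",i)
i,d=viewer.get_image("scene");cv2.imwrite("pics/s1.png",cv2.resize(i[140:250,230:370],None,fx=5,fy=5,interpolation=cv2.INTER_CUBIC))
E
```

```text
clock: 5.5
position: [505.3, 204.7, 115.9]
contact_force: [0.5, 1.1, -0.3]
```

View pics/w1.png

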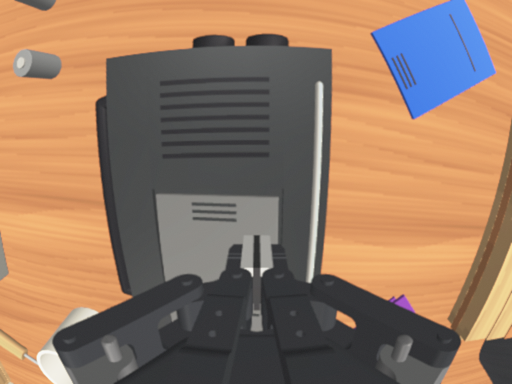

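View pics/s1.png

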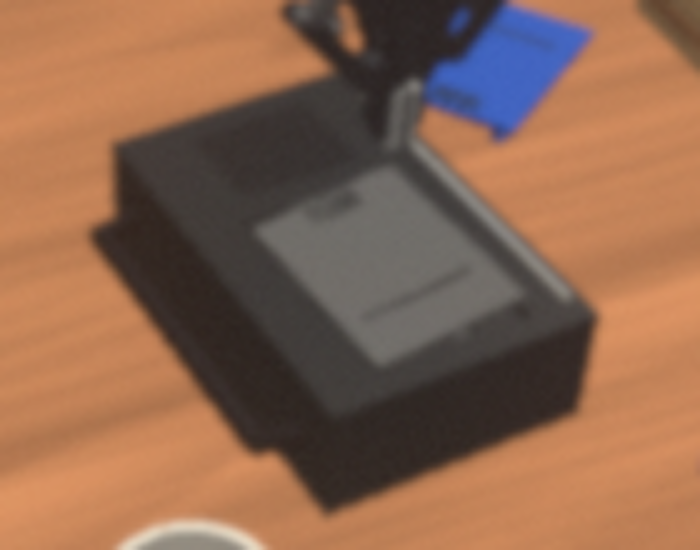

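The wrist view shows the cover's near edge at row ~193, with its left corner (157,193) sunk in and the gripper over the right corner. In the scene crop the corner at (258,230) is down and the far edge still stands up. Next corner.

In the tool's units: 35 mm is 0.35, 37 mm is 0.37.

```bash
echo '[0, 0, 0.2, 0, 0, 0, 0, 0, 0.35, 0, 0, 0, 0, 0, 0.37, 0, 0, 0, 0, 0, 0.37, 0, 0, 0]' | python3 -m jog | sed -n '1,2p;4p'; echo '[0, 0, 0.01, 0, 0, 0, 0, 0, 0.02, 0, 0, 0, 0, 0, 0.02, 0, 0, 0]' | python3 -m jog| sed -n '1,2p;4p'; echo '[0, 0, 0.01, 0, 0, 0, 0, 0, 0.02, 0, 0, 0, 0, 0, 0.02, 0, 0, 0]' | python3 -m jog| sed -n '1,2p;4p'
```

```text
clock: 6.0
position: [505.1, 201.5, 79.0]
contact_force: [-0.1, -1.1, 0.6]
clock: 6.3
position: [505.5, 202.0, 78.4]
contact_force: [-1.5, -0.9, 4.5]
clock: 6.6
position: [505.6, 202.4, 76.8]
contact_force: [-3.0, -0.5, 6.1]
```

In the tool's units: 1 mm is 0.01.

```bash
echo '[0, 0, 0.01, 0, 0, 0, 0, 0, 0.01, 0, 0, 0]' | python3 -m jog | sed -n '1,2p;4p'; echo '[0, 0, 0.01, 0, 0, 0, 0, 0, 0.01, 0, 0, 0]' | python3 -m jog| sed -n '1,2p;4p'
```

```text
clock: 6.8
position: [505.6, 202.6, 75.9]
contact_force: [-3.5, 0.1, 6.8]
clock: 7.0
position: [505.9, 202.8, 74.8]
contact_force: [-0.3, -0.3, -0.0]
```

```bash
echo '[0, 0, 0.01, 0, 0, 0, 0, 0, 0.02, 0, 0, 0, 0, 0, 0.02, 0, 0, 0]' | python3 -m jog | sed -n '1,2p;4p'; echo '[0, 0, 0.01, 0, 0, 0, 0, 0, 0.02, 0, 0, 0, 0, 0, 0.02, 0, 0, 0]' | python3 -m jog| sed -n '1,2p;4p'
```

```text
clock: 7.3
position: [506.0, 202.6, 72.0]
contact_force: [-1.0, -0.3, 4.9]
clock: 7.6
position: [506.1, 202.7, 71.7]
contact_force: [-5.3, -0.5, 15.1]
```

In the tool's units: -84 mm is -0.84, -45 mm is -0.45.

```bash
echo '[0, 0, -0.2, 0, 0, 0, 0, 0, -0.45, 0, 0, 0, -0.42, 0, -0.45, 0, 0, 0, -0.84, 0, -0.45, 0, 0, 0, -0.84, 0, -0.3, 0, 0, 0, -0.84, 0, -0.2, 0, 0, 0, -0.84, 0, -0.2, 0, 0, 0]' | python3 -m jog | sed -n '1,2p;4p'; echo '[0, 0, 0.01, 0, 0, 0, 0, 0, 0.02, 0, 0, 0, 0, 0, 0.02, 0, 0, 0]' | python3 -m jog| sed -n '1,2p;4p'; echo '[0, 0, 0.01, 0, 0, 0, 0, 0, 0.02, 0, 0, 0, 0, 0, 0.02, 0, 0, 0]' | python3 -m jog| sed -n '1,2p;4p'
```

```text
clock: 8.3
position: [587.4, 207.4, 86.7]
contact_force: [0.1, 0.9, -0.5]
clock: 8.6
position: [589.1, 208.8, 88.0]
contact_force: [-0.0, 0.7, 0.4]
clock: 8.9
position: [589.1, 208.5, 85.3]
contact_force: [-0.7, -1.0, 0.6]
```

In the tool's units: 4 mm is 0.04, 2 mm is 0.02.

```bash
echo '[0, 0, 0.02, 0, 0, 0, 0, 0, 0.04, 0, 0, 0, 0, 0, 0.04, 0, 0, 0]' | python3 -m jog | sed -n '1,2p;4p'; echo '[0, 0, 0.01, 0, 0, 0, 0, 0, 0.02, 0, 0, 0, 0, 0, 0.02, 0, 0, 0]' | python3 -m jog| sed -n '1,2p;4p'; echo '[0, 0, 0.01, 0, 0, 0, 0, 0, 0.02, 0, 0, 0, 0, 0, 0.02, 0, 0, 0]' | python3 -m jog| sed -n '1,2p;4p'
```

```text
clock: 9.2
position: [588.9, 208.3, 80.8]
contact_force: [0.7, -0.1, 0.4]
clock: 9.5
position: [589.3, 208.5, 79.3]
contact_force: [-0.1, -0.2, 0.8]
clock: 9.8
position: [589.6, 208.7, 78.2]
contact_force: [-1.7, -0.3, 4.6]
```

```bash
echo '[0, 0, 0.01, 0, 0, 0, 0, 0, 0.02, 0, 0, 0, 0, 0, 0.02, 0, 0, 0]' | python3 -m jog | sed -n '1,2p;4p'
```

```text
clock: 10.1
position: [589.9, 208.9, 76.9]
contact_force: [-2.5, -0.9, 6.8]
```

```bash
echo '[0, 0, 0.01, 0, 0, 0, 0, 0, 0.02, 0, 0, 0, 0, 0, 0.02, 0, 0, 0]' | python3 -m jog | sed -n '1,2p;4p'; echo '[0, 0, 0.01, 0, 0, 0, 0, 0, 0.02, 0, 0, 0, 0, 0, 0.02, 0, 0, 0]' | python3 -m jog| sed -n '1,2p;4p'
```

```text
clock: 10.4
position: [590.2, 209.1, 74.9]
contact_force: [0.8, -0.4, 4.0]
clock: 10.7
position: [590.4, 209.2, 72.4]
contact_force: [0.0, 1.1, 6.8]
```

```bash
echo '[0, 0, 0.01, 0, 0, 0, 0, 0, 0.02, 0, 0, 0, 0, 0, 0.02, 0, 0, 0]' | python3 -m jog | sed -n '1,2p;4p'
```

```text
clock: 11.0
position: [590.5, 209.2, 72.1]
contact_force: [-3.0, 0.0, 13.9]
```

Last corner: tool y −52.

```bash
echo '[0, 0, -0.2, 0, 0, 0, 0, 0, -0.35, 0, 0, 0, 0, -0.26, -0.35, 0, 0, 0, 0, -0.52, -0.35, 0, 0, 0, 0, -0.52, -0.2, 0, 0, 0, 0, -0.52, -0.14, 0, 0, 0, 0, -0.52, -0.14, 0, 0, 0]' | python3 -m jog | sed -n '1,2p;4p'; echo '[0, 0, 0.01, 0, 0, 0, 0, 0, 0.03, 0, 0, 0, 0, 0, 0.03, 0, 0, 0]' | python3 -m jog| sed -n '1,2p;4p'; echo '[0, 0, 0.01, 0, 0, 0, 0, 0, 0.02, 0, 0, 0, 0, 0, 0.02, 0, 0, 0]' | python3 -m jog| sed -n '1,2p;4p'
```

```text
clock: 11.7
position: [591.8, 156.1, 81.3]
contact_force: [0.6, 0.8, -0.3]
clock: 12.0
position: [593.0, 157.0, 80.3]
contact_force: [-1.0, -0.0, -0.1]
clock: 12.3
position: [593.2, 156.8, 78.5]
contact_force: [-0.5, -0.2, 0.3]
```

In the tool's units: 2 mm is 0.02, 1 mm is 0.01.

```bash
echo '[0, 0, 0.01, 0, 0, 0, 0, 0, 0.02, 0, 0, 0, 0, 0, 0.02, 0, 0, 0]' | python3 -m jog | sed -n '1,2p;4p'; echo '[0, 0, 0.01, 0, 0, 0, 0, 0, 0.02, 0, 0, 0, 0, 0, 0.02, 0, 0, 0]' | python3 -m jog| sed -n '1,2p;4p'
```

```text
clock: 12.6
position: [593.5, 157.0, 77.3]
contact_force: [-1.2, 1.4, 4.5]
clock: 12.9
position: [594.0, 157.6, 75.8]
contact_force: [-1.2, 2.1, 6.5]
```

```bash
echo '[0, 0, 0.01, 0, 0, 0, 0, 0, 0.02, 0, 0, 0, 0, 0, 0.02, 0, 0, 0]' | python3 -m jog | sed -n '1,2p;4p'; echo '[0, 0, 0.01, 0, 0, 0, 0, 0, 0.02, 0, 0, 0, 0, 0, 0.02, 0, 0, 0]' | python3 -m jog| sed -n '1,2p;4p'
```

```text
clock: 13.2
position: [594.0, 157.4, 73.7]
contact_force: [-0.1, -0.5, -0.8]
clock: 13.5
position: [592.9, 156.5, 70.2]
contact_force: [-1.6, -0.0, 3.1]
```

In the tool's units: 1 mm is 0.01.

```bash
echo '[0, 0, 0.01, 0, 0, 0, 0, 0, 0.01, 0, 0, 0]' | python3 -m jog | sed -n '1,2p;4p'
```

```text
clock: 13.7
position: [592.9, 156.5, 70.1]
contact_force: [-3.2, -0.5, 6.6]
```

```bash
echo '[0, 0, 0.01, 0, 0, 0, 0, 0, 0.01, 0, 0, 0]' | python3 -m jog | sed -n '1,2p;4p'; echo '[0, 0, -0.2, 0, 0, 0, 0.42, 0, -0.2, 0, 0, 0, 0.84, 0, -0.2, 0, 0, 0, 0.84, 0, -0.06, 0, 0, 0, 0.84, 0, -0.06, 0, 0, 0]' | python3 -m jog | sed -n '1,2p;4p';  echo '[0, 0, 0.02, 0, 0, 0, 0, 0, 0.04, 0, 0, 0, 0, 0, 0.04, 0, 0, 0]' | python3 -m jog| sed -n '1,2p;4p'
```

```text
clock: 13.9
position: [592.9, 156.5, 70.1]
contact_force: [-4.7, -0.2, 12.0]
clock: 14.4
position: [507.3, 149.6, 73.0]
contact_force: [0.1, -1.0, 0.2]
clock: 14.7
position: [510.1, 150.6, 70.2]
contact_force: [-0.2, -0.1, -0.3]
```

```bash
echo '[0, 0, 0.01, 0, 0, 0, 0, 0, 0.02, 0, 0, 0, 0, 0, 0.02, 0, 0, 0]' | python3 -m jog| sed -n '1,2p;4p'; echo '[0, 0, 0.01, 0, 0, 0, 0, 0, 0.02, 0, 0, 0, 0, 0, 0.02, 0, 0, 0]' | python3 -m jog| sed -n '1,2p;4p'
```

```text
clock: 15.0
position: [510.1, 150.6, 70.1]
contact_force: [-2.7, -1.3, 10.5]
clock: 15.3
position: [510.1, 150.6, 70.0]
contact_force: [-6.9, -1.2, 21.9]
```

Corner 1 stops hard at 70. Retreat and look.

In the tool's units: -70 mm is -0.7, 70 mm is 0.7.

```bash
echo '[0, 0, -0.3, 0, 0, 0, 0, 0, -0.7, 0, 0, 0, 0.3, 0, -1.1, 0, 0, 0, 0.7, -0.2, -1.3, 0, 0, 0, 1.1, -0.5, -1.3, 0, 0, 0, 1.4, -0.9, -1.3, 0, 0, 0, 1.4, -1.3, -1.3, 0, 0, 0, 1.4, -1.3, -1.3, 0, 0, 0]' | python3 -m jog| sed -n '1,2p;4p'
python3 - <<'E'
from h import *
i,d=viewer.get_image("top");s,_=viewer.get_image("scene")
f=lambda c:cv2.resize(cv2.convertScaleAbs(c,alpha=1.6),(390,330),interpolation=cv2.INTER_CUBIC)
cv2.imwrite("pics/end.png",np.hstack([f(i[95:255,140:300]),f(s[140:310,230:370])]))
ds=[viewer.get_image("top")[1] for _ in range(5)];d=np.median(ds,0)
def z(u,v):return np.median([px2w("top",a,b,d[b,a])[2] for a in range(u-2,u+3) for b in range(v-2,v+3) if d[b,a]>0])
for n,u,v in[("TL",181,161),("TR",206,159),("BR",208,199),("BL",182,200),("rad",218,175),("rad2",196,208),("rad3",173,175)]:print(n,z(u,v).round(1))
E
```

```text
clock: 16.1
position: [378.1, 7.4, 196.7]
contact_force: [0.5, -0.2, -1.0]
TL 70.6
TR 70.1
BR 70.5
BL 70.4
rad 70.9
rad2 70.7
rad3 69.9
```

View pics/end.png

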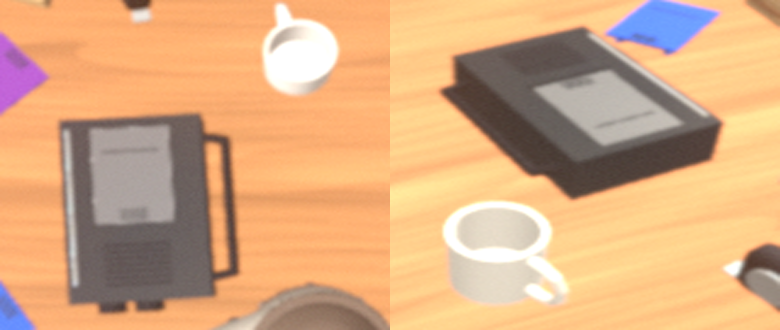

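The cover at (132,175) is flush: its four corners measure 70.1 to 70.6 mm against 69.9 to 70.9 mm for the radio's back. The mug at (300,55) is upright where it was.

```bash
python3 -c "
from bench import arm
print(arm.job_done())"
```

```text
the job is handed in; nothing more can be done
None
```

The battery cover is pressed home on all four corners and sits flush with the radio's back, the mug is undisturbed, and the job was handed in about 16 s into the run.

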